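# Eject a riveting die and trap it on the chute

## Task

Press the black ejector key of the die rack with one fingertip so that the riveting die hops out of its nest, and trap the die with your other finger as it rolls down the short chute, before it rolls off the open end. Only touch it: do not grasp, squeeze or lift the die, and leave everything else on the bench where it is. Finish while still holding the die back: it must be at rest on the chute, past the lip, leaning against your finger.

Things in the scene. Friction and masses are not known exactly. Their poses are not given: they have to be found in the camera images.
- die_rack: Fixed metal rack, base 176 x 76 mm. Origin on the bench right below the lip, on the centre line; x points downhill along the chute, z up. Along x: black key -60 to -29 mm, nest -25 mm to the lip at 0, chute to its open end at +94 mm, all centred on y = 0: fingers spread along x can have one tip over the key and one over the chute. No part of it stands above key and die.
- lip (a point): Middle of the top edge of the lip (3 mm high, 3 mm thick, across the chute's upper end), 39 mm above the bench.
- chute_mid (a point): Point on the chute floor, on the centre line, 40 mm downhill of the lip, 31 mm above the bench. The straight floor falls 7 degrees: 36 mm high at the lip, 33.5 mm at x = 20, 28.6 mm at x = 60. The chute is 47 mm wide between cheeks that rise 6 mm above its floor.
- key_top (a point): Centre of the key's flat top, 31 mm (rack x) by 42 mm (rack y), 44.5 mm uphill of the lip; 46 mm above the bench at rest, 38 mm fully pressed. The walls round it are 37 mm high, so a wide fingertip is not stopped by them.
- eject_key (a joint): Key travel straight down: 0 at rest, 0.008 m fully pressed (hard stop). Sprung: 2 N to start, 4.5 N at the bottom, plus 1.5 N for the die; springs back when let go. A kicker rises as far through the nest floor, lifting the die, which rolls over the lip by itself at 4 to 7 mm of travel and reaches the open end about half a second later.
- die: Riveting die, loose, steel, 0.16 kg, a stepped cylinder 25 mm in diameter, 43 mm long; rolls as a plain 25 mm cylinder. It starts lying across the nest against the lip, axis along the rack's y, 8 mm uphill of the lip and 49.5 mm above the bench. Origin in the middle of its wider end face, z along its axis.
- die_mid (a point): Middle of the die, on its axis: 12.6 mm above the chute floor when it lies there, 12.5 mm uphill of the face of a finger it leans on. Past the lip means over 6 mm downhill of it, so that finger's face must stand at least 20 mm downhill of the lip, its tip lower than the die's axis.
- spare_die: Bystander: a second die of the same kind, standing upright on the bench beside the rack. Origin under its centre.
- ring_gauge: Bystander: knurled steel ring, 42 mm across, 14 mm high, lying beside the rack. Origin under its centre.
- v_block: Bystander: steel V-block 52 x 60 x 42 mm. Origin under its centre.
- marker: Bystander: felt marker, 134 mm long, lying along its x. Origin under its middle.
- centre_punch: Bystander: steel centre punch, 109 mm long, 12 mm thick. Origin under its middle.
- scale_1: Bystander: wooden handle scale 112 x 24 x 8 mm. Origin under its middle.
Mind the look-alikes: they are no part of the job. Leave any brown or white look-alike of the die alone.

How it is judged (in metres and radians):
On the way, in this order (a step that is already met when the one before it is completed fails the run):
1. the ejector key is pressed while the die still lies in its nest (value of joint eject_key above 0.0015 m and contact force between the fingers and eject_key above 0.3 N and x of die_mid in the frame of die_rack below -0.003 m).
2. the die has hopped over the lip and is held back on the chute by a finger (x of die_mid in the frame of die_rack between 0.006 and 0.088 m and y of die_mid in the frame of die_rack between -0.006 and 0.006 m and z of die_mid in the frame of die_rack between 0.033 and 0.053 m and contact force between the fingers and die above 0.02 N), for 0.3 s.
At the end, for the whole second after the job is handed in: The die lies on the chute, its middle 6 to 88 mm downhill of the lip and within 6 mm of the centre line, at chute height (33 to 53 mm above the bench), at rest (under 10 mm/s), and presses against a finger with more than 0.02 N (all of step 2 and linear speed of die below 0.01 m/s and angular speed of die below 0.5 rad/s); the arm keeps its last pose, push and grip.
It fails at once if the die rolls off the chute (x of die_mid in the frame of die_rack above 0.094 m or height (world z) of die_mid below 0.03 m).
It fails at once if the die is lifted (z of die_mid in the frame of die_rack above 0.064 m).
It fails at once if the fingers squeeze the die (over 15 N) (contact force between the fingers and die above 15 N).
It fails at once if a bystander is moved by more than 15 mm (distance of any of spare_die, ring_gauge, v_block, marker, centre_punch, scale_1 from where it was at the start of the episode above 0.015 m).
It also fails if it takes over 35 s, if anything falls off the work surface, if the arm or the gripper's body presses on something with over 40 N, if the wrist force passes 120 N, or if a joint passes its speed limit or range.

## Robot

A 6-joint arm with a two-finger parallel gripper is mounted at the origin on a cart in front of the work surface, level with it; the furniture and walls round the work are solid. World frame = base frame: x ahead of the robot, y to its left, z up, the work surface at z = 0. Lengths are in mm, angles in rad, forces in N, time in s.
With the tool pointing down it reaches from about 275 to 1000 mm from the base axis. Payload 8.4 kg.
Tool frame: the origin (TCP) lies at the centre of the arm's flange, where the gripper is bolted on; the fingertips stand 173 mm ahead of it and the grasp point (between the pads) lies 155 mm ahead of it; z points along the fingers, y is the direction in which the jaws open and shut (so a half turn about z gives the same grasp; the last joint's range is limited). The gripper opens to 85 mm and grips with 20 to 120 N. Pads are 22 mm wide; open, the fingers measure 114 mm over their backs; the gripper's body (76 mm by 85 mm) begins 54 mm behind the grasp point. The pads swing forward as they close: fully open they stand 13 mm farther back than shut.
Start: joints at [-1.154, 0.353, 1.633, -0, 1.155, -0.002], TCP at [254.165, -570.99, 404.681] pointing down, gripper open.
Joint ranges: [-2.63, 2.63], [-0.92, 2.1], [0.06, 2.66], [-1.3, 4.44], [0, 2.69], [-3.02, 3.02]. Speed limits (rad/s): [2.22, 2.22, 2.79, 3.14, 3.14, 3.14].

## Interface

Orientations are given as [roll, pitch, yaw] about the fixed x, y, z axes, in that order (R = Rz(yaw) Ry(pitch) Rx(roll)).
In Python, from rig import sense, grab_frame, camera_model, sign_off gives the robot as it stands. The module is installed in compiled form; this text tells all that it offers.
- The arm moves only by the tool step_arm, never from a script. Its argument "commands" is a list of rows, each a list of 3 entries, a list of its own where there are three numbers: the shift along the tool's x, y, z in mm, then the turn about the tool's z in rad, then the opening, from 0 (shut) to 1 (fully open). A call has 1 to 20 rows; each row shifts and turns the pose as measured when the row begins, along the tool's axes as they then stand; what a row does not reach is not made up. A row lasts 1/8 s, in which the tool goes at most 62.5 mm and 10.7 degrees, less where a joint would pass 70% of its speed; a pose out of reach is approached as far as the arm can. A call with a gripper value outside its range is refused whole. The fingers move at their own pace and stop on an object; "force" is the grip in N (left out, the last holds). Time passes only in rows, so rows that do not move let the fingers close. It gives the time, the measured TCP pose, the force and the opening at its end, in the units of the state.
- sense(): the state, without advancing time (a new reading comes with each control period).
- grab_frame(name): name is "side" or "top" or "wrist"; returns the picture (420x560x3 uint8, blue, green, red); there is no depth.
- camera_model(name): a dict with "fx", "fy", "cx", "cy" (pixels), "R" (3x3) and "t" (3): a world point X has camera coordinates R X + t. Camera axes: x right, y down, z forward; pixel columns grow to the right and rows downward; lengths in mm; the calibration is good to about 2 mm. The wrist camera is an equidistant fisheye: a pixel r from the principal point sees the ray r / f radians off the axis. A picture is of the moment at which its call begins: read the wrist's pose just before it. camera_model takes no time and is no camera call; for the wrist camera it gives the pose at the moment of the call.
- sign_off(): hands the job in, once; it reports no verdict.
The state is a dict: "clock": time; "qpos": joint angles; "qvel": joint speeds; "joint_efforts": joint torques, N m; "eef_pos": TCP position; "tcp_rot": TCP orientation; "contact_force": force on the tool from outside, world axes, zero at the start; "wrist_torque": the same for the moment, N m; "opening": opening from 0.0 (shut) to 1.0 (fully open).
Only numpy, scipy, OpenCV 4.12 (cv2) and the standard library are available. Lean on these libraries where they do the work, as an engineer would, in place of code of your own. Each camera call takes 0.05 s, during which the arm holds its last target. There are 200 camera calls.

## Working session

There is one attempt and no reset: what is moved stays moved. The work goes in short steps, Python scripts to look and compute and a tool call to move; the robot and the scene stay as the last step left them, time stands still between calls to the robot, and variables do not carry over. Pictures are saved under pics/ and viewed, about 8 in all and at most 12, crops included, and the job is handed in when it is done.

Besides the shell and the picture viewer there is one more tool, called as name(argument=value, ...) on one line, values as JSON. step_arm: Moves the arm, as the interface text tells. Its arguments: {"type":"object","properties":{"commands":{"type":"array","items":{"type":"array"}},"force":{"type":"number"}},"required":["commands"]}

```bash
mkdir -p pics
python3 - <<'E'
from rig import *
import cv2,numpy as np
for n in("top","side"):
    cv2.imwrite(f"pics/{n}0.png",grab_frame(n)); m=camera_model(n); print(n,m)
s=sense();print(s)
E
```

```text
top {'fx': 398.54622059642145, 'fy': 398.54622059642145, 'cx': 277.1583587851693, 'cy': 212.15868014290834, 'R': array([[-0.01702851, -0.99979248,  0.01118195],
       [-0.99496204,  0.01583907, -0.09899325],
       [ 0.0987956 , -0.01281132, -0.99502528]]), 't': array([-14.43061244, 494.32829974, 910.70320101])}
side {'fx': 464.4816223571711, 'fy': 464.4816223571711, 'cx': 271.62488830934467, 'cy': 212.89854301022442, 'R': array([[ 0.99964265,  0.01385254, -0.02286233],
       [-0.01343413, -0.47907008, -0.87767385],
       [-0.02311067,  0.87766734, -0.47871278]]), 't': array([-502.76408706,   78.15161026, 1014.84804514])}
{'clock': 0.1, 'qpos': array([-1.15440988e+00,  3.53615131e-01,  1.63406915e+00,  2.47843934e-05,
        1.15521169e+00, -2.42979400e-03]), 'qvel': array([ 0.00125173, -0.00154037, -0.0012101 ,  0.00051393, -0.00047674,
       -0.00143836]), 'joint_efforts': array([ 5.40595920e-04, -6.06355691e+01, -3.42817533e+01,  8.37725963e-06,
        3.79167963e-03,  6.54801261e-05]), 'eef_pos': array([ 254.07476447, -570.79276368,  404.00995933]), 'tcp_rot': array([-3.14028939e+00, -2.58284243e-05,  4.18806205e-01]), 'contact_force': array([-0.10245271, -0.22899581, -0.60365681]), 'wrist_torque': array([-0.04613086, -0.01619073, -0.02450429]), 'opening': 0.9986393275877822}
```

View pics/top0.png

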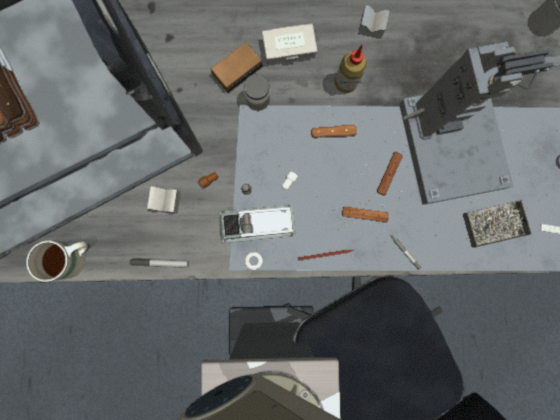

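View pics/side0.png

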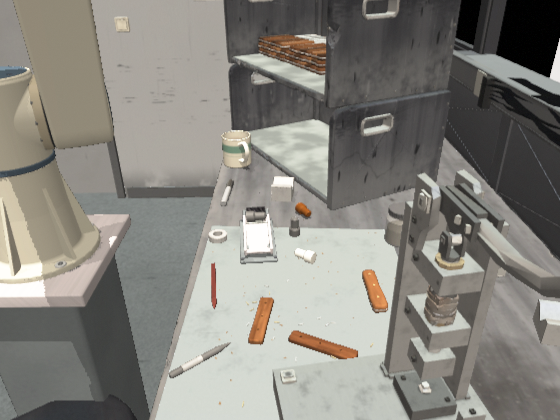

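Top: the rack is at about (257,222), with the key at (232,224), the die at (247,222) and the chute to the right. The ring is at (254,261) and the spare die at (246,188). Next I'll zoom in and measure.

```bash
cat > h.py <<'E'
import numpy as np,cv2
from rig import *
def ray(n,uv):
    m=camera_model(n);d=np.array([(uv[0]-m['cx'])/m['fx'],(uv[1]-m['cy'])/m['fy'],1.]);R=m['R'];return -R.T@m['t'],R.T@d
def onz(n,uv,z):
    c,d=ray(n,uv);return c+d*(z-c[2])/d[2]
def proj(n,X):
    m=camera_model(n);p=m['R']@np.asarray(X,float)+m['t'];return np.array([m['fx']*p[0]/p[2]+m['cx'],m['fy']*p[1]/p[2]+m['cy']])
E
python3 - <<'E'
from h import *
t=cv2.imread("pics/top0.png");s=cv2.imread("pics/side0.png")
a=cv2.resize(t[175:275,210:310],(500,500),interpolation=cv2.INTER_CUBIC)
b=cv2.resize(s[195:270,205:275],None,fx=6.6,fy=6.6,interpolation=cv2.INTER_CUBIC)
b=b[:500,:];b=cv2.copyMakeBorder(b,0,max(0,500-b.shape[0]),0,0,0)
cv2.imwrite("pics/c.png",np.hstack([a,b])[:,:800])
for nm,p,z in(("key",(232,224),46),("chute end",(292,221),25),("die",(247,222),55)): print(nm,onz("top",p,z))
g=cv2.cvtColor(t,cv2.COLOR_BGR2GRAY)
m=np.zeros_like(g);m[195:250,210:305]=(g[195:250,210:305]>185)
m=cv2.morphologyEx(m,cv2.MORPH_OPEN,np.ones((3,3)))
for c in cv2.findContours(m,0,2)[0]:
    if cv2.contourArea(c)>50:print("white",cv2.minAreaRect(c))
m=np.zeros_like(g);m[195:250,210:244]=(g[195:250,210:244]<55)
for c in cv2.findContours(m,0,2)[0]:
    if cv2.contourArea(c)>40:print("dark",cv2.minAreaRect(c))
E
```

```text
key [466.37507477  81.26519383  46.        ]
chute end [472.62911375 -56.96480779  25.        ]
die [469.71767938  46.43456313  55.        ]
white ((268.45172119140625, 220.9207000732422), (25.661056518554688, 45.09370040893555), 85.2363510131836)
dark ((232.0, 225.0), (18.0, 12.0), 90.0)
dark ((227.50003051757812, 220.00003051757812), (7.77817440032959, 14.849241256713867), 45.0)
```

View pics/c.png

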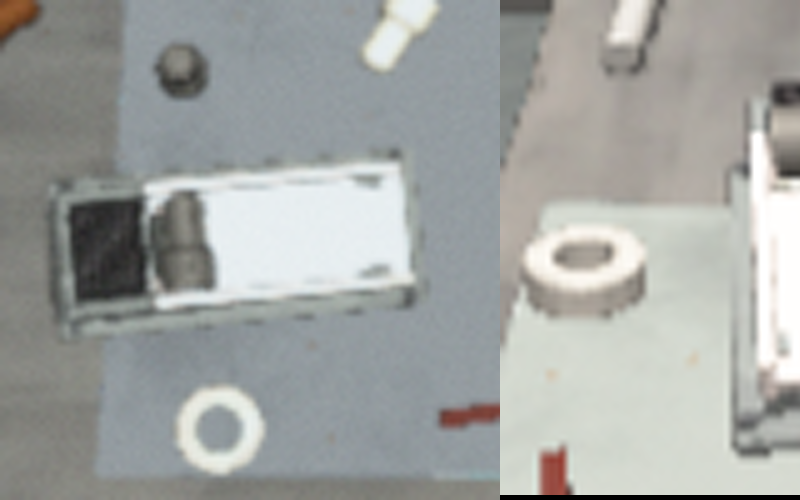

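Key centre is about (463,81), rack x points roughly toward world −y (about 4° toward +x), and the lip is near (466,37). The predicted chute end at y ≈ −57 matches the measurement. Next I'll move above the rack for a closer look with the wrist camera.

step_arm(commands=[[[0,0,0],0.175,0.77],[[0,0,0],0.175,0.77],[[20,-46,0],0,0.77],[[20,-46,0],0,0.77],[[20,-46,0],0,0.77],[[20,-46,0],0,0.77],[[20,-46,0],0,0.77],[[20,-46,0],0,0.77],[[20,-46,0],0,0.77],[[20,-46,0],0,0.77],[[20,-46,0],0,0.77],[[20,-46,0],0,0.77],[[20,-46,0],0,0.77],[[20,-46,0],0,0.77],[[0,0,0],0,0.77]])

```text
clock: 1.98
eef_pos: [466.9, 11.9, 402.3]
tcp_rot: [-3.137, 0.001, 0.054]
contact_force: [0.2, 0.3, 0.3]
opening: 0.774
```

Run:
```python
from h import *
s=sense();print(s['clock'],s['eef_pos'],s['tcp_rot'],s['opening'],s['contact_force'])
print(camera_model("wrist"))
cv2.imwrite("pics/w1.png",grab_frame("wrist"))
```

```text
1.975 [466.85297237  11.85404821 402.25211552] [-3.13678921e+00  1.41545055e-03  5.44728334e-02] 0.773837377163912 [0.1878487  0.25093429 0.33520598]
{'fx': 325.19226210127806, 'fy': 325.19226210127806, 'cx': 279.9141775073199, 'cy': 210.49510653338936, 'R': array([[ 0.05454704, -0.99850142, -0.00441896],
       [-0.94344342, -0.05298765,  0.32727179],
       [-0.32701549, -0.01368267, -0.94491992]]), 't': array([-12.02206299, 399.26903098, 531.29106572])}
```

View pics/w1.png

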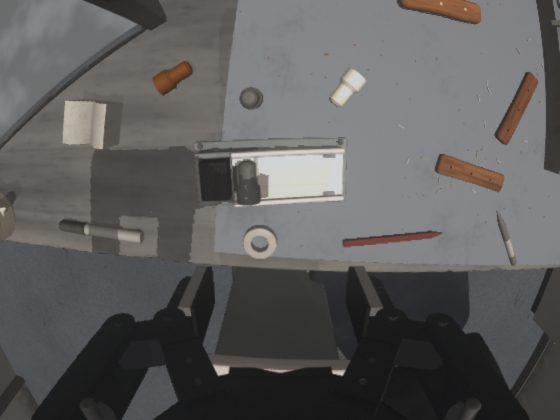

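Wrist view: the key spans about (199–232, 158–201), the die is at (247,183), the chute runs right to about (345,177), and the fingers are at the bottom. I'll refine using a crop.

```bash
cat >> h.py <<'E'
def wz(m,uv,z):
    d=np.array([uv[0]-m['cx'],uv[1]-m['cy']])/m['fx'];r=np.hypot(*d);v=np.r_[d/r*np.sin(r),np.cos(r)]
    R=m['R'];c=-R.T@m['t'];w=R.T@v;return c+w*(z-c[2])/w[2]
E
python3 - <<'E'
from h import *
im=cv2.imread("pics/w1.png")
cv2.imwrite("pics/w1c.png",cv2.resize(im[130:215,190:350],None,fx=5,fy=5,interpolation=cv2.INTER_CUBIC))
E
```

```text
(no output)
```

View pics/w1c.png

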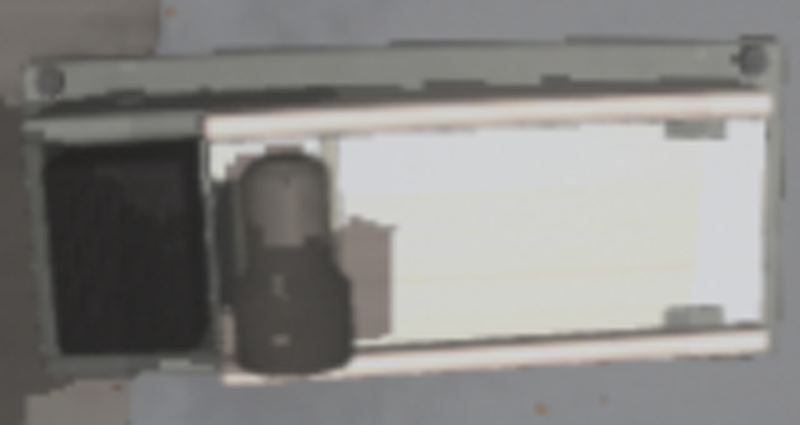

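Run:
```python
from h import *
m={'fx': 325.19226210127806,'cx': 279.9141775073199, 'cy': 210.49510653338936, 'R': np.array([[ 0.05454704, -0.99850142, -0.00441896],
       [-0.94344342, -0.05298765,  0.32727179],
       [-0.32701549, -0.01368267, -0.94491992]]), 't': np.array([-12.02206299, 399.26903098, 531.29106572])}
f=lambda p,z:wz(m,(190+p[0]/5,130+p[1]/5),z)[:2]
k=[f(p,46) for p in((45,145),(200,138),(210,350),(60,353))];print(np.round(k,1))
K=np.mean(k,0);E=[f((768,120),24.5),f((765,330),24.5)];Em=np.mean(E,0)
print("key",K,"sizes",[np.linalg.norm(k[i]-k[(i+1)%4]) for i in range(4)])
print("end",E,Em,"dist(138.5)",np.linalg.norm(Em-K))
u=(Em-K)/np.linalg.norm(Em-K);s=[f((48,80),8),f((755,60),8)];v=s[1]-s[0];v/=np.linalg.norm(v)
print("u",u,"screw dir",v,"tool yaw",np.arctan2(u[0],-u[1]),np.arctan2(v[0],-v[1]))
L=(K+44.5*u+Em-94*u)/2
print("lip",L,"grip at -5.5:",L-5.5*u)
for n in("ch","top"):
    pass
print("top check key",onz("top",(232,224.8),46)[:2])
```

```text
[[490.   98.3]
 [492.6  65.6]
 [447.4  62.9]
 [445.   95.5]]
key [468.75975554  80.55956979] sizes [np.float64(32.756274116484455), np.float64(45.31907696947139), np.float64(32.75315811730941), np.float64(45.113572709670315)]
end [array([499.84742209, -54.18334966]), array([452.27659333, -58.52770647])] [476.06200771 -56.35552807] dist(138.5) 137.10968932267158
u [ 0.05325847 -0.99858076] screw dir [ 0.07958476 -0.9968281 ] tool yaw 0.05328367907137787 0.079669008945245
lip [471.09273451  36.81689468] grip at -5.5: [470.79981293  42.30908887]
top check key [464.5451913   81.27585649]
```

The measurements agree: lip about (470,37), tool yaw about 0.066, target grip centre about (469.5,42.5). I'll descend to just above the key.

step_arm(commands=[[[4,-30,0],-0.012,0.77],[[0,0,0],0,0.77],[[0,0,42],0,0.77],[[0,0,42],0,0.77],[[0,0,42],0,0.77],[[0,0,25],0,0.77],[[0,0,0],0,0.77]])

```text
clock: 2.9
eef_pos: [466.5, 32.9, 247.7]
tcp_rot: [-3.141, 0.003, 0.06]
contact_force: [0.4, -0.2, 0.8]
opening: 0.77
```

Run:
```python
from h import *
s=sense();print(s['clock'],s['eef_pos'],s['tcp_rot'],s['opening'],s['contact_force'])
c=cv2.resize(grab_frame("side")[150:280,190:330],None,fx=4,fy=4,interpolation=cv2.INTER_CUBIC)
w=grab_frame("wrist")
cv2.imwrite("pics/w2.png",np.hstack([c,np.zeros((520,1,3),np.uint8)])); cv2.imwrite("pics/w3.png",w)
```

```text
2.9 [466.47047101  32.89381732 247.66688481] [-3.14082197e+00  2.54998629e-03  6.03707792e-02] 0.7699942203335368 [ 0.36638121 -0.18714729  0.81922041]
```

View pics/w2.png

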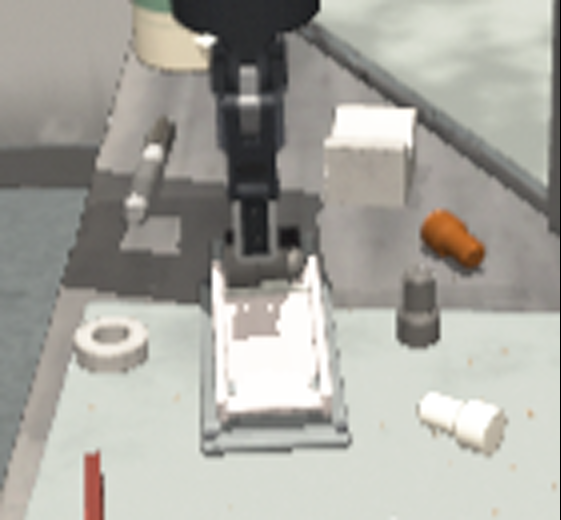

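View pics/w3.png

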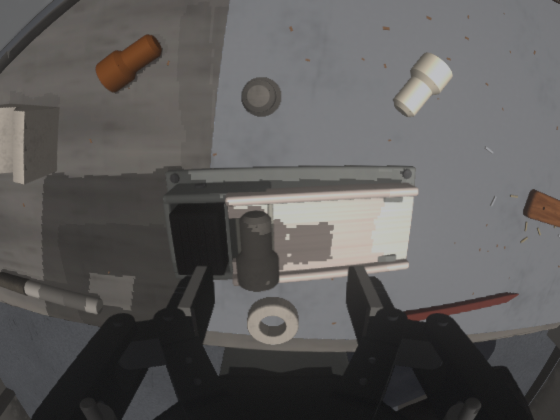

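Nothing is touching yet, and the fingers straddle the die. I'll check tip positions in the rack frame.

Run:
```python
from h import *
m=camera_model("wrist");s=sense();L=np.array([470,37.]);u=np.array([np.sin(.066),-np.cos(.066)]);v=np.array([-u[1],u[0]])
for l in(160,166,171):
    z=s['eef_pos'][2]-l
    a,b=[wz(m,p,z)[:2] for p in((208,268),(349,268))]
    print(l,"gap",np.linalg.norm(a-b),[(np.round([(q-L)@u,(q-L)@v],1)) for q in(a,b)])
print("tcp",(s['eef_pos'][:2]-L)@u,(s['eef_pos'][:2]-L)@v)
```

```text
160 gap 64.91164549432591 [array([-29.5,   9.4]), array([35.4,  9.1])]
166 gap 67.92467717379118 [array([-31. ,   6.1]), array([36.9,  5.8])]
171 gap 70.4355369066789 [array([-32.3,   3.3]), array([38.1,  3. ])]
tcp 3.521289922339694 -2.752581133895961
```

step_arm(commands=[[[3,-7,0],0,0.77],[[1,-4,0],0,0.77],[[0,0,0],0,0.77],[[0,0,20],0,0.77],[[0,0,12],0,0.77],[[0,0,0],0,0.77],[[0,0,0],0,0.77]])

```text
clock: 3.88
eef_pos: [473.3, 45.6, 221.2]
tcp_rot: [-3.141, -0.009, 0.061]
contact_force: [-1.2, 0.5, 0.6]
opening: 0.771
```

step_arm(commands=[[[-3,3,0],0,0.77],[[0,0,0],0,0.77],[[0,0,0],0,0.77]])

```text
clock: 4.25
eef_pos: [470.6, 42.1, 222.0]
tcp_rot: [-3.141, -0.01, 0.061]
contact_force: [-0.1, -0.5, 0.7]
opening: 0.772
```

Run:
```python
from h import *
s=sense();L=np.array([470,37.]);u=np.array([np.sin(.066),-np.cos(.066)]);v=np.array([-u[1],u[0]])
print(s['eef_pos'],s['tcp_rot'],s['contact_force'],(s['eef_pos'][:2]-L)@u,(s['eef_pos'][:2]-L)@v)
c=cv2.resize(grab_frame("side")[150:260,210:310],None,fx=5,fy=5,interpolation=cv2.INTER_CUBIC)
cv2.imwrite("pics/s3.png",c)
```

```text
[470.55188633  42.11520348 222.04378603] [-3.14059132 -0.01038169  0.06130222] [-0.06173905 -0.50565324  0.71270273] -5.067668553243269 0.8880431406107968
```

View pics/s3.png

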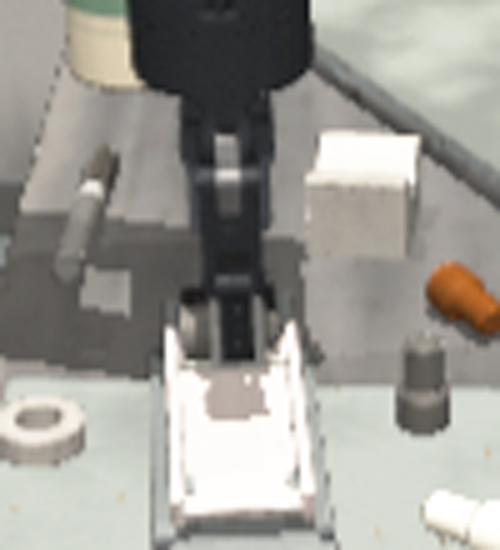

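The chute finger is centred in front of the die, at about (237,358) in the crop. I'll come down gently until I feel the key.

step_arm(commands=[[[0,0,5],0,0.77],[[0,0,2],0,0.77],[[0,0,0],0,0.77]])

```text
clock: 4.68
eef_pos: [470.6, 42.2, 214.5]
tcp_rot: [-3.141, -0.01, 0.061]
contact_force: [0.1, 0.1, -0.4]
opening: 0.77
```

step_arm(commands=[[[0,0,3],0,0.77],[[0,0,0],0,0.77]])

```text
clock: 4.92
eef_pos: [470.8, 42.2, 211.4]
tcp_rot: [-3.141, -0.011, 0.061]
contact_force: [-1.2, -0.1, 2.6]
opening: 0.771
```

step_arm(commands=[[[0,0,1],0,0.77],[[0,0,0],0,0.77]])

```text
clock: 5.18
eef_pos: [470.8, 42.2, 210.6]
tcp_rot: [-3.141, -0.011, 0.061]
contact_force: [-1.0, -0.0, 2.7]
opening: 0.772
```

step_arm(commands=[[[0,0,1.5],0,0.77],[[0,0,0],0,0.77]])

```text
clock: 5.42
eef_pos: [470.8, 42.2, 209.1]
tcp_rot: [-3.141, -0.011, 0.061]
contact_force: [-0.3, 0.2, 3.6]
opening: 0.771
```

Force confirms contact, at about 2.5 mm of key travel. I'll press on.

step_arm(commands=[[[0,0,2],0,0.77],[[0,0,1.5],0,0.77],[[0,0,0],0,0.77],[[0,0,0],0,0.77]])

```text
clock: 5.92
eef_pos: [470.9, 42.2, 205.3]
tcp_rot: [-3.141, -0.01, 0.061]
contact_force: [-1.0, 0.7, 4.6]
opening: 0.766
```

Run:
```python
from h import *
s=sense();print(s['eef_pos'],s['contact_force'])
a=cv2.resize(grab_frame("wrist")[120:340,120:440],None,fx=1.4,fy=1.4)
c=cv2.resize(grab_frame("side")[190:267,220:300],None,fx=4,fy=4,interpolation=cv2.INTER_CUBIC)
cv2.imwrite("pics/s4.png",np.hstack([a[:308],c[:308]]))
```

```text
[470.8517309   42.19200582 205.30883233] [-1.0136903   0.72411345  4.55113997]
```

View pics/s4.png

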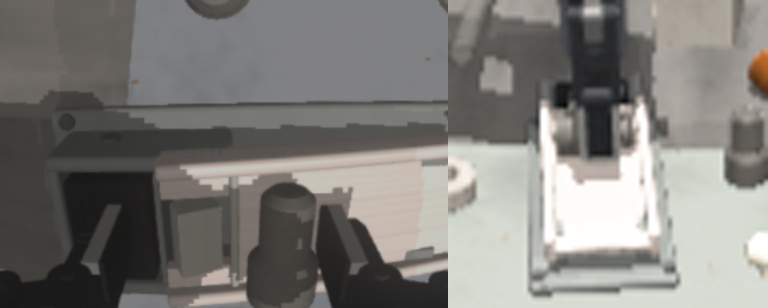

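The die has hopped over the lip, its axis is at about crop (285,245), and it leans on the chute finger. I'll let it settle, then check position and rest.

step_arm(commands=[[[0,0,0],0,0.77],[[0,0,0],0,0.77],[[0,0,0],0,0.77],[[0,0,0],0,0.77],[[0,0,0],0,0.77],[[0,0,0],0,0.77]])

```text
clock: 6.78
eef_pos: [470.8, 42.2, 205.4]
tcp_rot: [-3.141, -0.011, 0.061]
contact_force: [-1.1, 0.1, 4.5]
opening: 0.77
```

Run:
```python
from h import *
s=sense();print(s['clock'],s['eef_pos'],s['contact_force'],s['opening'])
m=camera_model("wrist");w=grab_frame("wrist");t=[grab_frame("top") for _ in range(6)];w2=grab_frame("wrist")
print("frame diff in die area",np.abs(w.astype(int)-w2)[230:340,290:360].mean(),np.abs(w.astype(int)-w2)[0:80].mean())
L=np.array([470,37.]);u=np.array([np.sin(.066),-np.cos(.066)]);v=np.array([-u[1],u[0]])
for p in((305,255),(345,255),(297,325),(347,325)):
    q=wz(m,p,47)[:2]-L;print(p,q@u,q@v)
cv2.imwrite("pics/w5.png",cv2.resize(w2[220:350,180:380],None,fx=4,fy=4,interpolation=cv2.INTER_CUBIC))
```

```text
6.775 [470.83401428  42.21512762 205.42997011] [-1.07416669  0.10301904  4.53268775] 0.7700659958570424
frame diff in die area 0.42303030303030303 0.3504017857142857
(305, 255) 6.062772720046522 22.422169929747074
(345, 255) 24.01291654167447 22.094804224843607
(297, 325) 3.314412298313096 -16.7414940912352
(347, 325) 28.632293161192965 -17.820829002561204
```

View pics/w5.png

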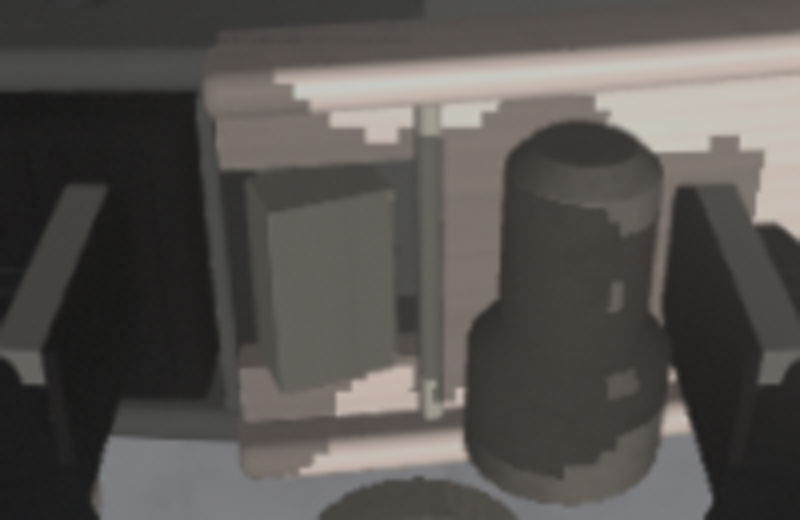

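The die is at x ≈ 15 mm and y ≈ +2 mm. It is stationary, and its wide end touches the chute finger. I'm handing in.

```bash
python3 -c "
from rig import *
print(sign_off());print(sense()['eef_pos'])"
```

```text
the job is handed in; nothing more can be done
None
the job is handed in; nothing more can be done
```

I pressed the ejector key with the uphill finger, and the die hopped over the lip and rolled about 15 mm. It is now held against the other finger on the chute. I handed the job in at about 7 s of robot time, and no verdict was reported.

Last checks before handing in:
- **Key:** the upward force on the tool was about 4.5 N, at roughly 6 mm of key travel judging by tool height.
- **Die position:** by the wrist camera it lay about 15 mm past the lip and about 2 mm off the centre line, inside the 6 mm allowed.
- **At rest:** two wrist pictures about 0.35 s apart showed no change beyond noise.
- **Finger contact:** I judged this only from the picture, where the die's wide end touches the finger, and from the die standing still on the slope. The key force hides any separate reading of it.
- **Bystanders:** I saw none touched, but I did not re-measure their positions.

One disagreement: the top and wrist cameras put the key centre about 4 mm apart in world x. I relied mainly on the wrist camera, and the die ended up well centred.

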